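Prime the beading machine's oil line

TASK

Bring the beading machine's oil line up to pressure with its hand lubricator: press the black spring plunger all the way down and let it come all the way back up, stroke after stroke, until the steel indicator pin on the brass block beside it has come fully out, then take your hand away. Press only: do not touch or pull the pin itself, and leave the loose tools and parts around the pump where they are.

Things in the scene. Friction and masses are not known exactly. Their poses are not given: they have to be found in the camera images.
- pump_base (a point): Point on the bench straight below the plunger's axis. Lubricator and green beading machine (315 mm high, its nearest side 195 mm along +y) are one fixed set that turns together: x points away from the operator, y to the machine, z up. Pump block: aluminium, 62 mm square, top at 85 mm; its barrel is 42 mm across and ends at 135 mm. Foot plate 100 mm along x, 270 mm along y.
- reservoir_cap (a point): Top of the black cap of the clear oil reservoir (80 mm square), 148 mm above the bench, 85 mm along -y from the plunger's axis. Axes as pump_base.
- manifold (a point): Centre of the top of the brass manifold block (46 x 52 mm), 62 mm above the bench, 85 mm along +y from the plunger's axis; the indicator pin comes up out of a steel nut on it that ends 17 mm higher. Axes as pump_base.
- plunger_top (a point): Centre of the top of the plunger's black mushroom palm button (50 mm across, 21 mm high), on the pump's upright axis; it moves with the plunger. At rest it is 185 mm above the bench, pressed home 160 mm.
- plunger (a joint): Travel of the spring plunger, m: 0 fully up, 0.025 pressed home against its stop. Straight down along the axis. The spring needs 5 N at the top and 11 N at the bottom, and pumping adds about 1 N; let go, it comes back up by itself in about 0.2 s.
- pin (a joint): How far the indicator pin is out, m: 0 in, 0.028 fully out, against its stop; starts between 0 and 0.010. Only down strokes drive it, by about a quarter of the plunger's movement (6 mm or so for a full stroke, the last being cut short by the stop), and it stays put in between. Takes three to five full strokes; further strokes do no harm and change nothing.
- pin_tip (a point): Top of the steel indicator pin (9 mm stem with a 12 mm head), upright on the brass manifold block, 85 mm along +y from the plunger's axis; 84 mm above the bench when in, 112 mm when fully out. A dark groove round its foot comes clear of the steel nut over the last 3 mm.
- indicator: The indicator pin's stem and head as a solid, which is not to be touched. Its origin is on the bench below the pin when the pin is in and rises with it; z up.
- oil_bottle_mid (a point): grey oil bottle with a black cap, 58 mm across and 165 mm tall, standing beside the reservoir; point 80 mm up its axis
- groove_roll_mid (a point): loose steel forming roll with a groove, 60 mm across and 34 mm high, standing on end in front of the pump; point at its centre
- bead_roll_mid (a point): loose steel forming roll with a raised bead, 58 mm across and 34 mm high, standing on end in front of the pump; point at its centre
- wrench_mid (a point): steel spanner, 170 mm long and 8 mm thick, lying flat just behind the pump; point at its middle
- snips_mid (a point): sheet-metal snips with red grips, 225 mm long and 18 mm thick, lying on the right side of the bench; point near the grips' fork, 9 mm up

How it is judged:
At the end, for the whole second after the job is handed in: The indicator pin stands fully out (at least 25 mm of its 28 mm), the plunger is let go and back up (within 3 mm), and the oil bottle, the two rolls, the spanner and the snips are within 20 mm of where they were (value of joint pin above 0.025 m and value of joint plunger below 0.003 m and distance of each of oil_bottle_mid, groove_roll_mid, bead_roll_mid, wrench_mid, snips_mid from where it was at the start of the episode below 0.02 m); the robot touches nothing.
It fails at once if the indicator pin is touched or pulled instead of being driven out by the pump (contact force between indicator and anything else above 0.5 N).
It fails at once if the oil bottle, a roll, the spanner or the snips is lifted, knocked over or pushed more than 20 mm (distance of any of oil_bottle_mid, groove_roll_mid, bead_roll_mid, wrench_mid, snips_mid from where it was at the start of the episode above 0.02 m).
It also fails if it takes over 45 s, if anything falls off the work surface, if the arm or the gripper's body presses on something with over 40 N, if the wrist force passes 120 N, or if a joint passes its speed limit or range.

ROBOT

A 6-joint arm with a two-finger parallel gripper is mounted at the origin on the work surface. World frame = base frame: x ahead of the robot, y to its left, z up, the work surface at z = 0. Lengths are in m, angles in rad, forces in N, time in s.
With the tool pointing down it reaches from about 0.375 to 0.975 m from the base axis. Payload 3.8 kg.
Tool frame: the origin (TCP) lies at the very end of the fingers, on their centre line; the grasp point (between the pads) lies env.hold_point_z behind it (env.hold_point_z is the distance from the TCP to the grasp point, in m); z points along the fingers, y is the direction in which the jaws open and shut (so a half turn about z gives the same grasp; the last joint's range is limited). The gripper opens to 88 mm and grips with 3 to 60 N. Pads are 18 mm wide; open, the fingers measure 123 mm over their backs; the gripper's body (75 mm by 187 mm) begins 45 mm behind the grasp point.
Start: joints at [-1.273, 0.264, 1.604, -0, 1.274, -0.037], TCP at [0.222, -0.638, 0.239] pointing down, gripper open.
Joint ranges: [-2.63, 2.63], [-0.94, 2.18], [0.31, 2.57], [-1.31, 4.45], [0, 2.66], [-2.55, 2.55]. Speed limits (rad/s): [2.57, 2.57, 3.14, 3.14, 3.14, 3.14].

INTERFACE

Orientations are given as a unit quaternion [w, x, y, z].
In Python, from bench import env, camera, camera_params, order gives the robot as it stands. The module is installed in compiled form; this text tells all that it offers.
- The arm moves only by the tool move_arm, never from a script. Its argument "commands" is a list of rows, each a list of 7 numbers: the shift along the tool's x, y, z in cm, then the turn, a rotation vector about the tool's x, y, z in rad, then the closure, from 0 (fully open) to 1 (shut). In form: [[tx, ty, tz, wx, wy, wz, jaw], ...]. A call has exactly 10 rows; each row shifts and turns the pose as measured when the row begins, along the tool's axes as they then stand; what a row does not reach is not made up. A row lasts 1/8 s, in which the tool goes at most 62.5 mm and 10.7 degrees, less where a joint would pass 70% of its speed; a pose out of reach is approached as far as the arm can. A call is refused whole if a number of a shift passes 6.25 or a number of a turn 0.188, either way. A call with a gripper value outside its range is refused whole. The fingers move at their own pace and stop on an object; "force" is the grip in N (left out, the last holds). Time passes only in rows, so rows that do not move let the fingers close, or fill a call up. It gives the time, the measured TCP pose, the force and the opening at its end, in the units of the state.
- env.get_obs(): the state, without advancing time (a new reading comes with each control period).
- camera(name): name is "scene" or "top"; returns (picture, depth): 384x512x3 uint8, red, green, blue; 384x512 float32, m along the optical axis (not along the pixel's ray), 0 where there is no reading.
- camera_params(name): a dict with "K" (3x3 intrinsics, pixels), "xyz" and "orientation" of the camera in the world. Camera axes: x right, y up, looking along -z (the intrinsics and any distortion apply to the point x, -y, -z); pixel columns grow to the right and rows downward; lengths in m; the calibration is good to about 2 mm. A picture is of the moment at which its call begins. camera_params takes no time and is no camera call.
- order.finish_job(): hands the job in, once; it reports no verdict.
The state is a dict: "time_s": time; "joint_pos": joint angles; "qvel": joint speeds; "tau": joint torques, N m; "tcp_pos": TCP position; "tool_rot": TCP orientation; "wrist_force": force on the tool from outside, world axes, zero at the start; "moment": the same for the moment, N m; "opening": opening from 0.0 (shut) to 1.0 (fully open).
Only numpy, scipy, OpenCV 4.12 (cv2) and the standard library are available. Lean on these libraries where they do the work, as an engineer would, in place of code of your own. Each camera call takes 0.05 s, during which the arm holds its last target. There are 200 camera calls.

## Working session

There is one attempt and no reset: what is moved stays moved. The work goes in short steps, Python scripts to look and compute and a tool call to move; the robot and the scene stay as the last step left them, time stands still between calls to the robot, and variables do not carry over. Pictures are saved under pics/ and viewed, about 8 in all and at most 12, crops included, and the job is handed in when it is done.

Besides the shell and the picture viewer there is one more tool, called after "Call:" as name([rows], argument=value, ...), one row to a line, values as JSON. move_arm: Moves the arm, as the interface text tells. Its arguments: {"type":"object","properties":{"commands":{"type":"array","items":{"type":"array","items":{"type":"number"}}},"force":{"type":"number"}},"required":["commands"]}

```bash
mkdir -p pics; cat > h.py <<'E'
import numpy as np, cv2
from bench import env, camera, camera_params, order
from scipy.spatial.transform import Rotation as R
def rot(q): return R.from_quat([q[1],q[2],q[3],q[0]]).as_matrix()
def world(name,d):
    p=camera_params(name);K=np.array(p["K"]);v,u=np.mgrid[:384,:512]
    c=np.stack([(u-K[0,2])/K[0,0]*d,-(v-K[1,2])/K[1,1]*d,-d],-1)
    return c@rot(p["orientation"]).T+np.array(p["xyz"])
E
python3 - <<'E'
from h import *
print(env.get_obs(),env.hold_point_z)
for n in("scene","top"):
    im,d=camera(n);np.savez(n+"0.npz",im=im,d=d);print(camera_params(n))
    cv2.imwrite(f"pics/{n}0.png",cv2.resize(im[:,:,::-1],(800,600)))
E
```

```text
{'time_s': 0.0, 'joint_pos': array([-1.27288848e+00,  2.64720213e-01,  1.60532026e+00, -5.76760342e-06,
        1.27365852e+00, -3.69075566e-02]), 'qvel': array([-0.00077937,  0.00095189, -0.00072348,  0.00079745,  0.00206545,
       -0.00094838]), 'tau': array([ 9.01469430e-04, -5.02109349e+01, -3.56874096e+01,  7.30258017e-02,
        2.95480562e-02, -1.86397101e-04]), 'tcp_pos': array([ 0.22159564, -0.63687749,  0.23743919]), 'tool_rot': array([-1.04385600e-03,  9.86019338e-01,  1.66627595e-01, -1.39782148e-04]), 'wrist_force': array([-0.18751769,  0.50602801,  0.85853906]), 'moment': array([ 0.02894298, -0.00706458, -0.04229153]), 'opening': 0.9977624037615067} 0.0187
{'K': array([[427.39904808,   0.        , 251.73530476],
       [  0.        , 427.39904808, 188.6925025 ],
       [  0.        ,   0.        ,   1.        ]]), 'xyz': array([0.92657238, 0.41327084, 0.87574599]), 'orientation': array([0.24357597, 0.10373953, 0.36870209, 0.89104861])}
{'K': array([[381.3457762 ,   0.        , 255.4262966 ],
       [  0.        , 381.3457762 , 186.84602246],
       [  0.        ,   0.        ,   1.        ]]), 'xyz': array([ 0.47971587, -0.20059119,  1.0194173 ]), 'orientation': array([-0.70135772, -0.02105179,  0.02511599,  0.71205573])}
```

View pics/scene0.png

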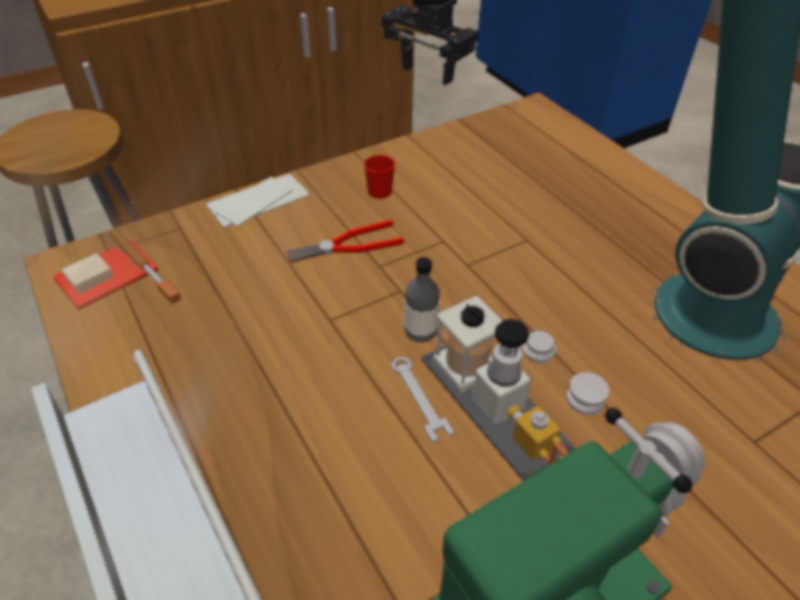

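View pics/top0.png

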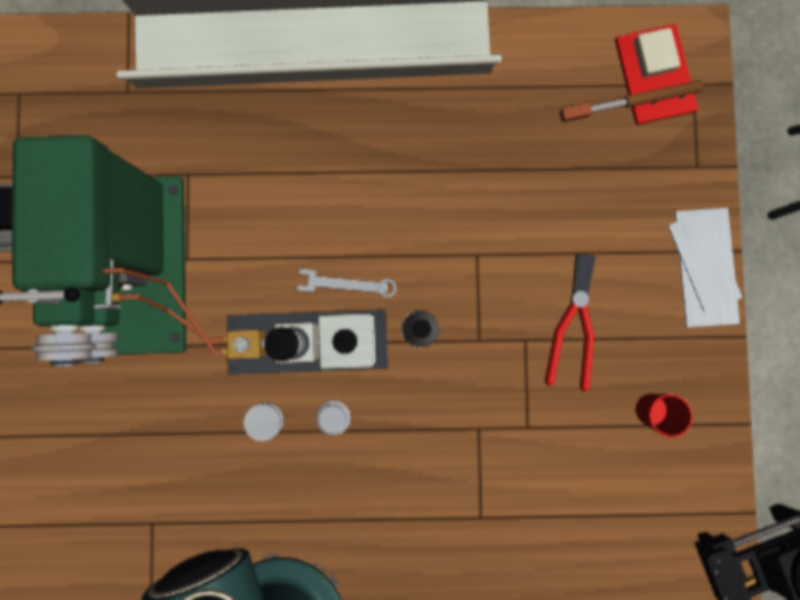

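Top view: plunger button at about (283,343), manifold with pin at (243,345), cap at (345,341), bottle at (420,328), rolls at (263,422) and (333,417); machine to the left. Measuring now.

```bash
python3 - <<'E'
from h import *
for n in("top","scene"):
    f=np.load(n+"0.npz");W=world(n,f["d"]);im=f["im"]
    px={"top":dict(btn=(283,343),pin=(241,345),cap=(345,341),bottle=(421,328),r1=(263,421),r2=(333,417)),"scene":dict(btn=(511,332),pin=(540,419),cap=(473,315),bottle=(424,264))}[n]
    for k,(u,v) in px.items(): print(n,k,W[int(v/1.5625),int(u/1.5625)].round(4))
    b=W[int(px["btn"][1]/1.5625),int(px["btn"][0]/1.5625)]
    m=(f["d"]>0)&(np.hypot(*(W[...,:2]-b[:2]).transpose(2,0,1))<.05)&(abs(W[...,2]-.18)<.012)
    P=W[m];print(n,m.sum(),"centre",cv2.minEnclosingCircle(P[:,:2].astype(np.float32)),P.mean(0),P[:,2].max())
    # reservoir + foot plate orientation
    m=(f["d"]>0)&(np.hypot(*(W[...,:2]-b[:2]).transpose(2,0,1))<.25)&(abs(W[...,2]-.185)<.25)
    for lo,hi in((.115,.135),(.135,.155),(.05,.07)):
        q=W[m&(W[...,2]>lo)&(W[...,2]<hi)&(abs(W[...,0]-b[0])<.06)]
        print(lo,len(q),cv2.minAreaRect(q[:,:2].astype(np.float32)))
E
```

```text
top btn [ 0.4665 -0.0429  0.1868]
top pin [0.4635 0.0422 0.0844]
top cap [ 0.4668 -0.1243  0.1476]
top bottle [ 0.4854 -0.2356  0.1634]
top r1 [0.337  0.0202 0.0306]
top r2 [ 0.3433 -0.0954  0.0346]
top 397 centre ((0.46562886238098145, -0.03917240723967552), 0.024557452648878098) [ 0.46556172 -0.03999204  0.18334207] 0.1877097177587922
0.115 1103 ((0.46795493364334106, -0.15296772122383118), (0.07993936538696289, 0.20766346156597137), 1.2527247667312622)
0.135 226 ((0.4795278310775757, -0.00996573269367218), (0.4281241297721863, 0.04390064626932144), 86.38716125488281)
0.05 453 ((0.4744817912578583, 0.04866092652082443), (0.2448968142271042, 0.07118191570043564), 83.06429290771484)
scene btn [ 0.4675 -0.0338  0.1875]
scene pin [0.4665 0.0514 0.0832]
scene cap [ 0.4673 -0.1202  0.1431]
scene bottle [ 0.481  -0.2362  0.1637]
scene 341 centre ((0.4643087387084961, -0.03636619448661804), 0.025044595822691917) [ 0.46645998 -0.03472267  0.18339852] 0.18818311354102724
0.115 933 ((0.4654505252838135, -0.13724324107170105), (0.23940922319889069, 0.08086651563644409), 89.85266876220703)
0.135 348 ((0.4681682884693146, -0.13023510575294495), (0.04105746001005173, 0.2240896224975586), 3.0553414821624756)
0.05 844 ((0.4698721766471863, -0.0714283436536789), (0.059404902160167694, 0.349922776222229), 5.605780124664307)
```

Call:
move_arm([
  [4,-4.5,0,0,0,0,1],
  [4,-4.5,0,0,0,0,1],
  [4,-4.5,0,0,0,0,1],
  [4,-4.5,0,0,0,0,1],
  [4,-4.5,0,0,0,0,1],
  [4,-4.5,0,0,0,0,1],
  [4,-4.5,0,0,0,0,1],
  [4,-4.5,0,0,0,0,1],
  [4,-4.5,0,0,0,0,1],
  [0,0,0,0,0,0,1],
], force=20)

```text
time_s: 1.35
tcp_pos: [0.4325, -0.1201, 0.2341]
tool_rot: [-0.004, 0.986, 0.165, -0.0]
wrist_force: [0.4, -0.2, 0.0]
opening: 0.006
```

Call:
move_arm([
  [1.5,-1.7,0,0,0,0,1],
  [1.5,-1.7,0,0,0,0,1],
  [1.5,-1.7,0,0,0,0,1],
  [1.5,-1.7,0,0,0,0,1],
  [0,0,0.5,0,0,0,1],
  [0,0,0.5,0,0,0,1],
  [0,0,0.5,0,0,0,1],
  [0,0,0.5,0,0,0,1],
  [0,0,0,0,0,0,1],
  [0,0,0,0,0,0,1],
])

```text
time_s: 2.6
tcp_pos: [0.4639, -0.0422, 0.2101]
tool_rot: [-0.002, 0.987, 0.162, -0.004]
wrist_force: [0.3, 0.5, 0.4]
opening: 0.003
```

```bash
python3 - <<'E'
from h import *
for n,c in (("scene",(170,300,270,430)),("top",(120,240,160,300))):
    im,d=camera(n)
    if n=="scene": cv2.imwrite("pics/s1.png",cv2.resize(im[170:300,270:400,::-1],(600,600),interpolation=cv2.INTER_CUBIC))
o=env.get_obs();print(o["tcp_pos"],rot(o["tool_rot"]).round(4))
E
```

```text
[ 0.46395079 -0.04210702  0.21025615] [[ 0.9472  0.3204 -0.0085]
 [ 0.3204 -0.9473  0.0031]
 [-0.007  -0.0057 -1.    ]]
```

View pics/s1.png

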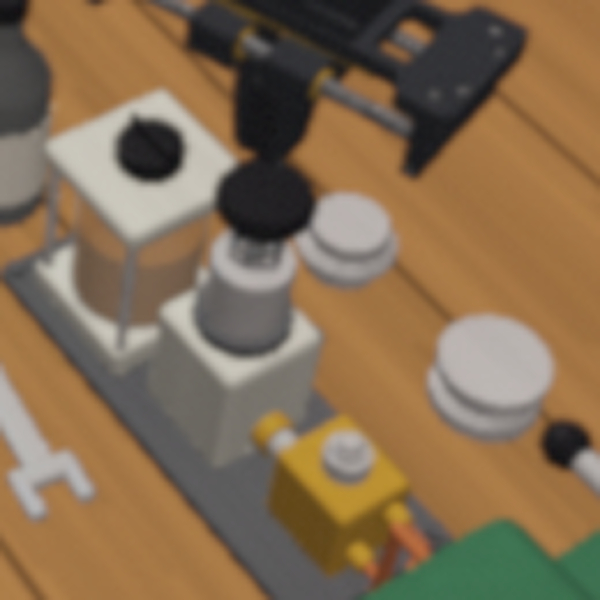

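The closed fingers are at (270,150), right above the button at (265,195), with the pin at (348,450) mostly in. First careful press.

Call:
move_arm([
  [0,-0.3,1,0,0,0,1],
  [0,0,1,0,0,0,1],
  [0,0,1,0,0,0,1],
  [0,0,0.7,0,0,0,1],
  [0,0,0.7,0,0,0,1],
  [0,0,0.5,0,0,0,1],
  [0,0,0.4,0,0,0,1],
  [0,0,0.3,0,0,0,1],
  [0,0,0.3,0,0,0,1],
  [0,0,0.3,0,0,0,1],
])

```text
time_s: 3.95
tcp_pos: [0.4638, -0.039, 0.1603]
tool_rot: [-0.001, 0.987, 0.163, -0.004]
wrist_force: [-10.4, 0.7, 22.8]
opening: 0.009
```

Call:
move_arm([
  [0,0,-2,0,0,0,1],
  [0,0,-2,0,0,0,1],
  [0,0,0,0,0,0,1],
  [0,0,0,0,0,0,1],
  [0,0,1.3,0,0,0,1],
  [0,0,1,0,0,0,1],
  [0,0,0.8,0,0,0,1],
  [0,0,0.5,0,0,0,1],
  [0,0,0.4,0,0,0,1],
  [0,0,0.3,0,0,0,1],
])

```text
time_s: 5.2
tcp_pos: [0.4641, -0.0389, 0.1602]
tool_rot: [-0.002, 0.986, 0.164, -0.005]
wrist_force: [-12.0, 2.0, 29.2]
opening: 0.007
```

Call:
move_arm([
  [0,0,-2,0,0,0,1],
  [0,0,-2,0,0,0,1],
  [0,0,0,0,0,0,1],
  [0,0,0,0,0,0,1],
  [0,0,1.3,0,0,0,1],
  [0,0,1,0,0,0,1],
  [0,0,0.8,0,0,0,1],
  [0,0,0.5,0,0,0,1],
  [0,0,0.4,0,0,0,1],
  [0,0,0.3,0,0,0,1],
])

```text
time_s: 6.45
tcp_pos: [0.4629, -0.0387, 0.1603]
tool_rot: [-0.002, 0.986, 0.164, -0.008]
wrist_force: [-10.1, 1.3, 25.4]
opening: 0.008
```

Call:
move_arm([
  [0,0,-2,0,0,0,1],
  [0,0,-2,0,0,0,1],
  [0,0,0,0,0,0,1],
  [0,0,0,0,0,0,1],
  [0,0,1.3,0,0,0,1],
  [0,0,1,0,0,0,1],
  [0,0,0.8,0,0,0,1],
  [0,0,0.5,0,0,0,1],
  [0,0,0.4,0,0,0,1],
  [0,0,0.3,0,0,0,1],
])

```text
time_s: 7.7
tcp_pos: [0.4615, -0.0386, 0.1603]
tool_rot: [-0.003, 0.986, 0.164, -0.011]
wrist_force: [-9.8, 1.4, 24.7]
opening: 0.005
```

Call:
move_arm([
  [0,0,-2,0,0,0,1],
  [0,0,-2,0,0,0,1],
  [0,0,0,0,0,0,1],
  [0,0,0,0,0,0,1],
  [0,0,1.3,0,0,0,1],
  [0,0,1,0,0,0,1],
  [0,0,0.8,0,0,0,1],
  [0,0,0.5,0,0,0,1],
  [0,0,0.4,0,0,0,1],
  [0,0,0.3,0,0,0,1],
])

```text
time_s: 8.95
tcp_pos: [0.4602, -0.0384, 0.1603]
tool_rot: [-0.004, 0.986, 0.164, -0.014]
wrist_force: [-9.1, 0.5, 23.3]
opening: 0.003
```

Call:
move_arm([
  [0,0,-2,0,0,0,1],
  [0,0,-2,0,0,0,1],
  [0,0,-2,0,0,0,1],
  [0,0,-2,0,0,0,1],
  [0,0,-2,0,0,0,1],
  [0,0,0,0,0,0,1],
  [0,0,0,0,0,0,1],
  [0,0,0,0,0,0,1],
  [0,0,0,0,0,0,1],
  [0,0,0,0,0,0,1],
])

```text
time_s: 10.2
tcp_pos: [0.456, -0.0378, 0.2477]
tool_rot: [-0.007, 0.986, 0.164, -0.025]
wrist_force: [-0.2, -0.2, 0.1]
opening: 0.004
```

```bash
python3 - <<'E'
from h import *
im,d=camera("scene");W=world("scene",d)
cv2.imwrite("pics/s2.png",cv2.resize(im[170:300,270:400,::-1],(600,600),interpolation=cv2.INTER_CUBIC))
for c,n in (((.466,.048),"pin"),((.4655,-.037),"btn")):
    m=(d>0)&(np.hypot(W[...,0]-c[0],W[...,1]-c[1])<.02)&(W[...,2]<.2);print(n,np.sort(W[m][:,2])[-6:].round(4))
o=env.get_obs();print(o["time_s"],o["tcp_pos"],o["wrist_force"])
E
```

```text
pin [0.1124 0.1126 0.1129 0.1129 0.1138 0.1156]
btn [0.1877 0.1877 0.1877 0.1877 0.1894 0.1896]
10.25 [ 0.45593724 -0.03779411  0.24776134] [ 0.16280529  0.15501048 -0.94975713]
```

View pics/s2.png

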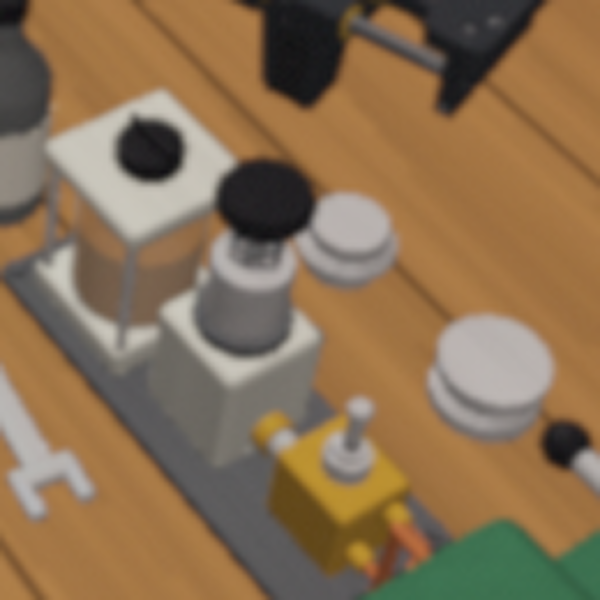

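Pin tip reads about 112 mm and the button is back up. The margin over calibration error is slim, and extra strokes are harmless, so I'll straighten the drifted tool and add two strokes.

Call:
move_arm([
  [0.9,0.3,0,0.016,-0.049,0,1],
  [0,0,0,0,0,0,1],
  [0,0,1.5,0,0,0,1],
  [0,0,1.5,0,0,0,1],
  [0,0,1,0,0,0,1],
  [0,0,0,0,0,0,1],
  [0,0,0,0,0,0,1],
  [0,0,0,0,0,0,1],
  [0,0,0,0,0,0,1],
  [0,0,0,0,0,0,1],
])

```text
time_s: 11.5
tcp_pos: [0.4596, -0.0374, 0.2049]
tool_rot: [-0.011, 0.985, 0.164, -0.05]
wrist_force: [0.4, 0.2, -0.2]
opening: 0.004
```

The tilt correction had the wrong sign (tilt is now 0.1 rad). Still clear of the button, so I'm reversing it.

Call:
move_arm([
  [0.3,0.1,0,-0.033,0.097,0,1],
  [0,0,0,0,0,0,1],
  [0,0,0,0,0,0,1],
  [0,0,0,0,0,0,1],
  [0,0,0,0,0,0,1],
  [0,0,0,0,0,0,1],
  [0,0,0,0,0,0,1],
  [0,0,0,0,0,0,1],
  [0,0,0,0,0,0,1],
  [0,0,0,0,0,0,1],
])

```text
time_s: 12.75
tcp_pos: [0.4644, -0.0375, 0.2051]
tool_rot: [-0.003, 0.986, 0.164, -0.0]
wrist_force: [-0.4, 0.0, -0.1]
opening: 0.004
```

Call:
move_arm([
  [0,0,1,0,0,0,1],
  [0,0,1,0,0,0,1],
  [0,0,1,0,0,0,1],
  [0,0,0.8,0,0,0,1],
  [0,0,0.5,0,0,0,1],
  [0,0,0.4,0,0,0,1],
  [0,0,0.3,0,0,0,1],
  [0,0,-2,0,0,0,1],
  [0,0,-2,0,0,0,1],
  [0,0,0,0,0,0,1],
])

```text
time_s: 14.0
tcp_pos: [0.4655, -0.0377, 0.201]
tool_rot: [-0.003, 0.986, 0.165, 0.0]
wrist_force: [0.3, 0.5, -0.4]
opening: 0.012
```

Call:
move_arm([
  [0,0,0,0,0,0,1],
  [0,0,1.3,0,0,0,1],
  [0,0,1,0,0,0,1],
  [0,0,0.8,0,0,0,1],
  [0,0,0.5,0,0,0,1],
  [0,0,0.4,0,0,0,1],
  [0,0,0.3,0,0,0,1],
  [0,0,0.2,0,0,0,1],
  [0,0,0.2,0,0,0,1],
  [0,0,0,0,0,0,1],
])

```text
time_s: 15.25
tcp_pos: [0.4651, -0.0376, 0.161]
tool_rot: [-0.003, 0.986, 0.165, -0.002]
wrist_force: [-2.1, 0.5, 9.1]
opening: 0.008
```

Call:
move_arm([
  [0,0,-2,0,0,0,1],
  [0,0,-2,0,0,0,1],
  [0,0,-2,0,0,0,1],
  [0,0,-2,0,0,0,1],
  [0,0,-2,0,0,0,1],
  [0,0,0,0,0,0,1],
  [0,0,0,0,0,0,1],
  [0,0,0,0,0,0,1],
  [0,0,0,0,0,0,1],
  [0,0,0,0,0,0,1],
])

```text
time_s: 16.5
tcp_pos: [0.4593, -0.0371, 0.2483]
tool_rot: [-0.006, 0.986, 0.165, -0.012]
wrist_force: [-0.5, 0.3, -0.0]
opening: 0.004
```

```bash
python3 - <<'E'
from h import *
im,d=camera("scene");W=world("scene",d)
im0=np.load("scene0.npz")["im"]
a=im[140:300,180:400,::-1];b=im0[140:300,180:400,::-1]
cv2.imwrite("pics/s3.png",cv2.resize(a,(800,582),interpolation=cv2.INTER_CUBIC))
df=cv2.absdiff(im,im0).max(2)>40;n,_,s,_=cv2.connectedComponentsWithStats(df.astype(np.uint8));print(s[1:][s[1:,4]>8])
for c,n in (((.466,.048),"pin"),((.4655,-.037),"btn")):
    m=(d>0)&(np.hypot(W[...,0]-c[0],W[...,1]-c[1])<.02)&(W[...,2]<.2);print(n,np.sort(W[m][:,2])[-6:].round(4))
o=env.get_obs();print(o["time_s"],o["tcp_pos"],o["wrist_force"])
E
```

```text
[[ 245    0   61   55 1356]
 [ 323    0   10    9   40]
 [ 329    0   66   36 1236]
 [ 403    0   61   40  439]
 [ 453    0   59  119 4611]
 [ 256   19    8   26  143]
 [ 290   20  115  176 7941]
 [ 432  118   68   60 1391]
 [ 481  145    5    7   20]
 [ 502  159   10   23  148]
 [ 489  168   11    6   55]
 [ 440  174   50   18  146]
 [ 345  256    6   11   43]]
pin [0.1123 0.1124 0.1126 0.1127 0.1128 0.1131]
btn [0.1871 0.1874 0.1875 0.1878 0.1879 0.188 ]
16.55 [ 0.45926518 -0.03713532  0.248278  ] [-0.58809493 -1.3045372  -0.67355644]
```

View pics/s3.png

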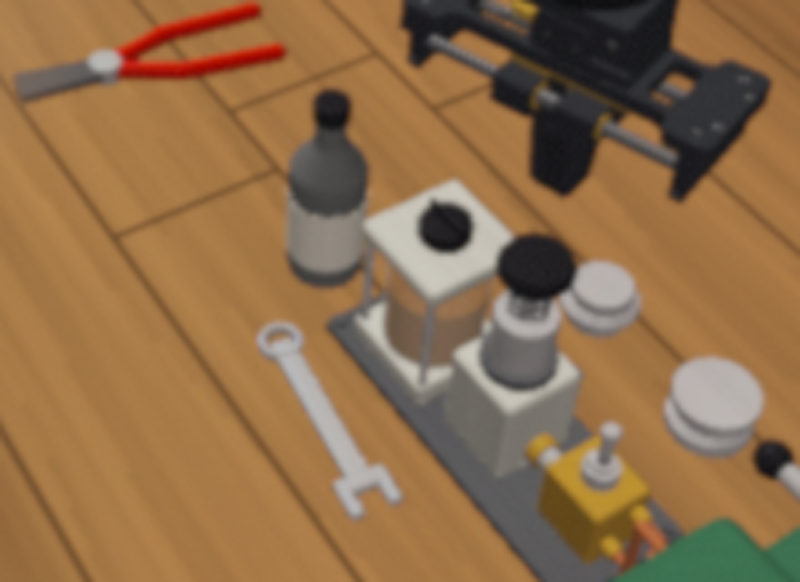

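The pin at (610,432) reads the same height as before the extra strokes, so it is on its stop. The button at (535,265) is up. The spanner, bottle, rolls and snips are in place, and the fingers are clear at (560,185).

```bash
python3 -c "
from bench import order
print(order.finish_job())"
```

```text
the job is handed in; nothing more can be done
None
```

I pumped the lubricator with the closed fingertips on the palm button, seven strokes in all, then raised the arm clear and handed the job in at about 16.6 s. No verdict is reported.

**Pin:** the top reads about 112 mm above the bench in the depth image. It read the same before and after the last two strokes, so it is fully out and on its stop. I couldn't make out the dark groove at its foot at this resolution.

**Plunger:** the button is fully back up. It reads 187–188 mm, as it did at the start, against a nominal 185 mm; I take the difference to be camera calibration.

**Loose parts:** comparing the start and end pictures, the only changes are the arm (and probably its shadow) and the pin. The bottle, both rolls, the spanner and the snips have not visibly moved.

**Arm:** the fingertips ended about 60 mm above the button with almost no force on the wrist. The highest wrist reading, taken only at the end of each move call, was about 32 N, pressing home on the second stroke.

**Slip and weaker readings:**
- After the fifth stroke I corrected a small tool tilt the wrong way, clear of everything, and reversed it before pressing again.
- I didn't read the height at the bottom of the sixth stroke. The seventh ended about 1 mm short of the stop when last read. The first five had all read home and should have been enough on their own.

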